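Test-hold the climate logger's bayonet lid

TASK

Pull the memory board straight up out of the round climate logger and stand it, header up, in the empty pocket of the small card box. Then put the lid into the logger's mouth and turn it clockwise half way to its lock, 45 of the 90 degrees, never so far that it locks, and finish while still gripping it there against its return spring. Leave everything else on the desk where it is.

Things in the scene. Friction and masses are not known exactly. Their poses are not given: they have to be found in the camera images.
- logger: Climate logger fixed to the desk: grey round housing 90 mm across, rim 70 mm above the desk, black foot 110 mm across, 8 mm high. Origin: centre of its underside, z up. Ribs on its outside (to radius 50 mm) at its +x and -x mark the mouth's two entry notches. Inside, the board stands in a slot along x: floor 8 mm and cheeks 38 mm above the desk, 0.5 to 1 mm clear each side.
- mouth (a point): Centre of the logger's mouth, level with its rim, axes as the logger's. Bore 60 mm across; at +x and -x a notch 18 mm wide runs out to radius 38 mm. Under an 8 mm thick ledge each notch opens into a track going 90 degrees clockwise seen from above; anticlockwise the lugs are blocked. The mouth is empty to 38 mm above the desk once the board is out.
- contact_ring (a joint): Copper ring in the logger's track, pushed round by the lid's lugs: 0 at rest, grows (rad) clockwise to 1.45 (lid at 90 degrees). Lugs meet it after about 0.13 rad of lid turn, so it reads about 0.65 with the lid at 45 degrees. Its spring resists with 0.08 N m at 0, 0.17 at 0.65, and turns a released lid back. The lock clicks at 1.1 (lid at about 70 degrees).
- lid: The logger's loose white lid, about 110 g, standing on the desk on its plug. Origin: centre of the plug's underside, z up. Plug 55 mm across, foot tapered, 18 mm high; flange above it 84 mm across, 8 mm thick. It enters with its x axis along the logger's x, either way round; seated, the flange lies on the rim and the origin is 52 mm above the logger's origin.
- lid_bar (a point): Middle of the lid's grip bar, 41 mm above the lid's origin. Bar: 62 mm long (lid's x), 14 mm wide (y), upright, from 26 to 56 mm above the origin. In line with the bar, two metal lugs 12 mm wide, 2 to 8 mm above the origin, stick out of the plug to radius 36 mm at +x and -x.
- board: Memory board, about 45 g, upright in the logger's slot at the start: 44 mm wide (x), 3 mm thick (y), 100 mm high. Its top 14 mm is a black header strip 10 mm thick, 44 mm long, to grip by. Origin: middle of its lower edge, z up. In the logger its lower edge is 8 mm and its top 108 mm above the desk.
- board_header (a point): Middle of the board's header strip, 93 mm above the board's origin.
- card_box: Small grey card box, fixed to the desk, 104 (x) x 78 (y) x 60 mm high with 5 mm walls and floor: three pockets in a row along x, two full of cards (up to 66 mm high), the one at -x (the side with the label) empty. Origin: centre of its underside; z up.
- free_pocket (a point): Centre of the floor of the empty pocket, 5 mm above the desk, at x = -33 mm in the card box. The pocket is 28 mm across (x), 68 mm long (y), 55 mm deep; the board's width goes along y.
- mug: A bystander: not part of the job. White mug, 76 mm across, 85 mm high, origin under its centre.
- stapler: A bystander: not part of the job. Stapler, 125 mm long (y), 39 mm high, origin under its centre.
- stamp: A bystander: not part of the job. Wooden rubber stamp, 30 x 45 mm, 60 mm high, origin under its centre.
- tape_dispenser: A bystander: not part of the job. Black tape dispenser, 110 mm long (y), 64 mm high, origin under its centre.
- calculator: A bystander: not part of the job. Grey calculator, 130 x 85 x 18 mm, origin under its centre.
- clip_bowl: A bystander: not part of the job. Small glass bowl, 64 mm across, 28 mm high, origin under its centre.
- glue: A bystander: not part of the job. White bottle, 44 mm across, 100 mm high, origin under its centre.
Not all that is in view belongs to the job. Leave any blue, pink or yellow look-alike of the lid alone.

How it is judged:
By the outcome, as a careful person would: the job done as asked, in the order asked, and still so for the second after the job is handed in, while the arm keeps its last pose, push and grip.
It also fails if it takes over 54 s, if anything falls off the work surface, if the arm or the gripper's body presses on something with over 40 N, if the wrist force passes 120 N, or if a joint passes its speed limit or range.

ROBOT

A 6-joint arm with a two-finger parallel gripper is mounted at the origin on the work surface. World frame = base frame: x ahead of the robot, y to its left, z up, the work surface at z = 0. Lengths are in m, angles in rad, forces in N, time in s.
With the tool pointing down it reaches from about 0.275 to 0.825 m from the base axis. Payload 4.9 kg.
Tool frame: the origin (TCP) lies where the fingers leave the gripper's body, on its centre line; the fingertips stand 73 mm ahead of it and the grasp point (between the pads) lies 54 mm ahead of it (manip.tcp_to_tips is the distance from the TCP to the fingertips, in m); z points along the fingers, y is the line along which they close (so a half turn about z gives the same grasp; the last joint's range is limited). The gripper opens to 85 mm and grips with 20 to 120 N. Pads are 22 mm wide; open, the fingers measure 114 mm over their backs; the gripper's body (76 mm by 85 mm) begins 54 mm behind the grasp point. The pads swing forward as they close: fully open they stand 13 mm farther back than shut.
Start: joints at [1.087, 0.326, -0.193, 1.052, 0, 1.437], TCP at [0.188, 0.517, 0.304] pointing down, gripper open.
Joint ranges: [-2.65, 2.65], [-0.97, 1.79], [-1.3, 1.35], [-1.93, 2.1], [-1.47, 1.37], [-3.14, 3.14]. Speed limits (rad/s): [2.57, 2.57, 3.14, 3.14, 3.14, 3.14].

INTERFACE

Orientations are given as [roll, pitch, yaw] about the fixed x, y, z axes, in that order (R = Rz(yaw) Ry(pitch) Rx(roll)).
In Python, from cell import manip, imaging, job gives the robot as it stands. The module is installed in compiled form; this text tells all that it offers.
- The arm moves only by the tool drive_tool, never from a script. Its argument "plan" is a list of rows, each an object with "hand": the finger opening in m, from 0 to 0.0854; "translation": the shift along the tool's x, y, z in m, a list of three; "yaw": the turn about the tool's z in degrees. In form: [{"hand": hand, "translation": [tx, ty, tz], "yaw": yaw}, ...]. A call has 1 to 8 rows; each row shifts and turns the commanded pose from where the row before left it, along the tool's axes as they then stand; what a row does not reach is not made up. A row lasts 1/10 s, in which the tool goes at most 50 mm and 8.59 degrees, less where a joint would pass 70% of its speed; a pose out of reach is approached as far as the arm can. A call with a gripper value outside its range is refused whole. The fingers move at their own pace and stop on an object; "squeeze" is the grip in N (left out, the last holds). Time passes only in rows, so rows that do not move let the fingers close. It gives the time, the measured TCP pose, the force, the opening and the grip force at its end, in the units of the state.
- manip.state(): the state, without advancing time (a new reading comes with each control period).
- imaging.read_camera(name): name is "side" or "top" or "wrist"; returns the picture (384x512x3 uint8, blue, green, red); there is no depth.
- imaging.calibration(name): a dict with "fx", "fy", "cx", "cy" (pixels), "dist_coeffs" ([k1, k2, p1, p2, k3] as OpenCV has them; the pictures are not rectified), "T" (4x4, takes a point from camera to world coordinates). Camera axes: x right, y down, z forward; pixel columns grow to the right and rows downward; lengths in m; the calibration is good to about 2 mm. A picture is of the moment at which its call begins: read the wrist's pose just before it. calibration takes no time and is no camera call; for the wrist camera it gives the pose at the moment of the call.
- job.sign_off(): hands the job in; it is judged then, once.
The state is a dict: "t": time; "qpos": joint angles; "joint_velocities": joint speeds; "effort": joint torques, N m; "ee_pos": TCP position; "ee_rot": TCP orientation; "contact_force": force on the tool from outside, world axes, zero at the start; "torque": the same for the moment, N m; "width": finger opening in m; "finger_force": force on a finger pad.
Only numpy, scipy, OpenCV 4.12 (cv2) and the standard library are available. Lean on these libraries where they do the work, as an engineer would, in place of code of your own. Each camera call takes 0.05 s, during which the arm holds its last target. There are 200 camera calls.

## Working session

There is one attempt and no reset: what is moved stays moved. The work goes in short steps, Python scripts to look and compute and a tool call to move; the robot and the scene stay as the last step left them, time stands still between calls to the robot, and variables do not carry over. Pictures are saved under pics/ and viewed, at most 10 in all, crops included, and the job is handed in when it is done.

Besides the shell and the picture viewer there is one more tool, called after "Call:" as name(argument=value, ...) on one line, values as JSON. drive_tool: Moves the arm, as the interface text tells. Its arguments: {"type":"object","properties":{"plan":{"type":"array","items":{"type":"object","properties":{"hand":{"type":"number"},"translation":{"type":"array","items":{"type":"number"}},"yaw":{"type":"number"}}}},"squeeze":{"type":"number"}},"required":["plan"]}

```bash
mkdir -p pics
cat > h.py <<'E'
import numpy as np, cv2
from cell import manip, imaging, job
def grab(n):
    c=imaging.calibration(n); im=imaging.read_camera(n); return im,c
def ray(c,uv):
    K=np.array([[c['fx'],0,c['cx']],[0,c['fy'],c['cy']],[0,0,1.]])
    p=cv2.undistortPoints(np.array(uv,float).reshape(-1,1,2),K,np.array(c['dist_coeffs'],float)).reshape(-1,2)
    T=np.array(c['T']); d=np.c_[p,np.ones(len(p))]@T[:3,:3].T
    return T[:3,3],d
def onz(c,uv,z):
    o,d=ray(c,uv); return o+d*((z-o[2])/d[:,2])[:,None]
def proj(c,P):
    K=np.array([[c['fx'],0,c['cx']],[0,c['fy'],c['cy']],[0,0,1.]]); T=np.linalg.inv(np.array(c['T']))
    return cv2.projectPoints(np.array(P,float).reshape(-1,1,3),cv2.Rodrigues(T[:3,:3])[0],T[:3,3],K,np.array(c['dist_coeffs'],float))[0].reshape(-1,2)
E
python3 - <<'E'
from h import *
s=manip.state(); print({k:np.round(v,3).tolist() for k,v in s.items()})
for n in ('side','top','wrist'):
    im,c=grab(n); cv2.imwrite(f'pics/{n}0.png',im); print(n,np.round(c['T'],3).tolist(),c['fx'],c['cx'],c['cy'],c['dist_coeffs'])
a=cv2.resize(cv2.imread('pics/top0.png'),(800,600)); cv2.imwrite('pics/top0b.png',a)
E
```

```text
{'t': 0.0, 'qpos': [1.087, 0.327, -0.194, 1.052, -0.0, 1.437], 'joint_velocities': [-0.001, -0.001, -0.0, 0.001, 0.0, 0.002], 'effort': [0.0, -44.34, 26.244, 0.015, -0.0, -0.0], 'ee_pos': [0.188, 0.516, 0.303], 'ee_rot': [-3.14, -0.0, 2.792], 'contact_force': [-0.589, -0.292, -0.153], 'torque': [-0.071, -0.003, 0.018], 'finger_force': 0.0, 'width': 0.086}
side [[0.845, -0.345, 0.409, 0.116], [-0.535, -0.557, 0.635, -0.765], [0.009, -0.755, -0.655, 0.824], [0.0, 0.0, 0.0, 1.0]] 406.9310249958196 257.8556228461435 190.54166786037385 [-0.1305248  0.         0.         0.         0.       ]
top [[-0.015, -0.993, 0.119, 0.427], [-1.0, 0.014, -0.009, -0.043], [0.007, -0.119, -0.993, 1.09], [0.0, 0.0, 0.0, 1.0]] 430.43171985187485 254.00820902712354 193.1007274549052 [0.02533411 0.         0.         0.         0.        ]
wrist [[0.341, 0.907, 0.247, 0.127], [0.94, -0.329, -0.092, 0.538], [-0.002, 0.264, -0.965, 0.372], [0.0, 0.0, 0.0, 1.0]] 312.94660639551597 256.7977669102131 193.42623623907386 [-0.02048052  0.          0.          0.          0.        ]
```

View pics/top0b.png

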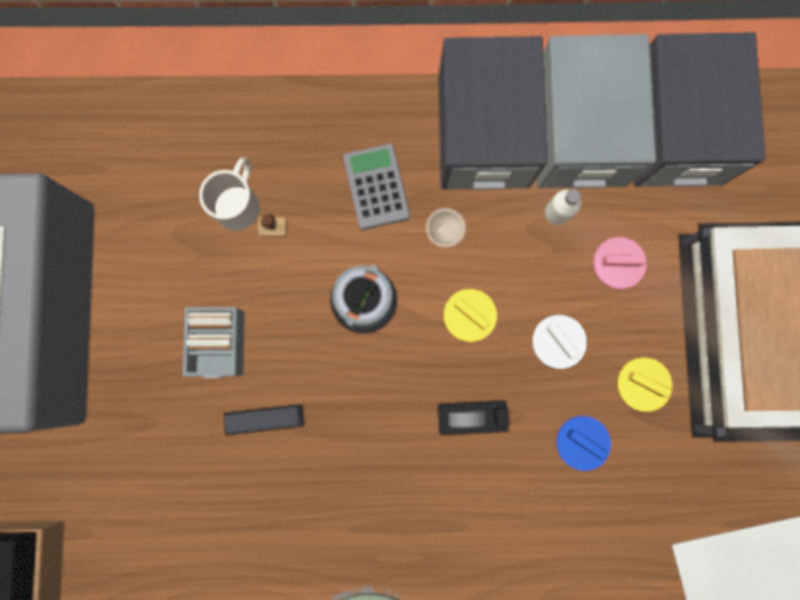

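View pics/side0.png

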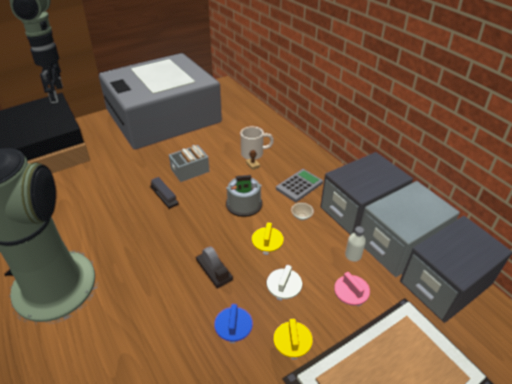

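The top view, scaled to 800x600, shows the logger at (363,297) with its board, the card box at (212,342) with its empty pocket on the lower (near) side, and the white lid at (560,341). The side view shows the logger at (243,195), the box at (188,163) and the lid at (285,283).

Run:
```python
from h import *
im=cv2.imread('pics/top0.png'); s=cv2.imread('pics/side0.png')
def cr(i,cx,cy,r=25,k=8): return cv2.resize(i[cy-r:cy+r,cx-r:cx+r],None,fx=k,fy=k,interpolation=cv2.INTER_CUBIC)
a=[cr(im,232,190,25,6),cr(im,135,218,25,6)]; b=[cr(im,358,218,25,6),cr(s,243,195,25,6)]
cv2.imwrite('pics/crop.png',cv2.vconcat([cv2.hconcat(a),cv2.hconcat(b)]))
c=imaging.calibration('top')
hsv=cv2.cvtColor(im,cv2.COLOR_BGR2HSV)
# lid: white
m=((hsv[...,1]<40)&(hsv[...,2]>180)).astype(np.uint8); m2=np.zeros_like(m); m2[195:245,335:382]=m[195:245,335:382]
n,l,st,ce=cv2.connectedComponentsWithStats(m2); k=1+st[1:,4].argmax(); print('lid',st[k],ce[k],onz(c,ce[k],.026))
cn=cv2.findContours((l==k).astype(np.uint8),0,1)[0][0]; print(cv2.fitEllipse(cv2.convexHull(cn)))
print('logger guess',onz(c,[[232,190]],.07),'box',onz(c,[[135,218]],.06))
```

```text
lid [341 202  34  34 921] [357.61563518 218.25732899] [[ 0.48818336 -0.3078212   0.026     ]]
((357.6471862792969, 218.2377166748047), (33.60536575317383, 34.569766998291016), 133.07565307617188)
logger guess [[5.57258799e-01 2.65741126e-04 7.00000000e-02]] box [[0.49439283 0.2323552  0.06      ]]
```

View pics/crop.png

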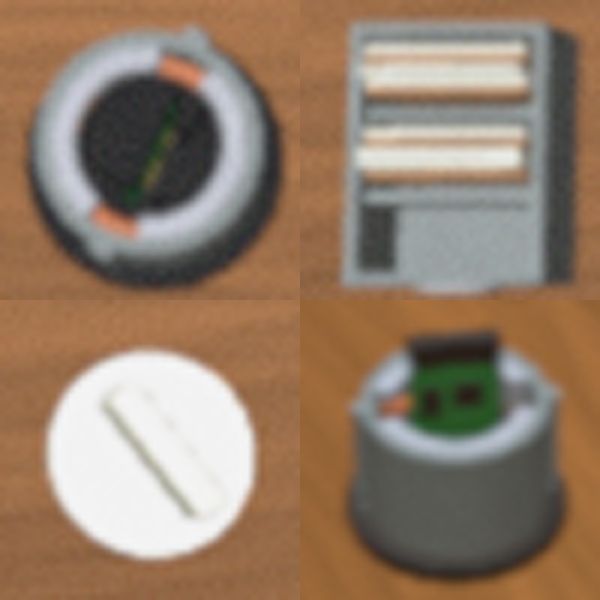

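The crop shows the logger's ribs at (195,40) and (100,245), so its x axis is at about -25°. The box's empty pocket is at its near end, on the label side. The lid bar is at about +39°. I'll move the wrist camera over the logger next.

Call:
drive_tool(plan=[{"hand":0.085,"translation":[-0.033,-0.0225,0],"yaw":0},{"hand":0.085,"translation":[-0.033,-0.0225,0],"yaw":0},{"hand":0.085,"translation":[-0.033,-0.0225,0],"yaw":0},{"hand":0.085,"translation":[-0.033,-0.0225,0],"yaw":0},{"hand":0.085,"translation":[-0.033,-0.0225,0],"yaw":0},{"hand":0.085,"translation":[-0.033,-0.0225,0],"yaw":0},{"hand":0.085,"translation":[-0.033,-0.0225,0],"yaw":0},{"hand":0.085,"translation":[-0.033,-0.0225,0],"yaw":0}])

```text
t: 0.95
ee_pos: [0.3754, 0.2557, 0.3038]
ee_rot: [3.142, -0.0, 2.792]
contact_force: [0.9, 0.7, 0.9]
width: 0.0847
finger_force: 0.0
```

Call:
drive_tool(plan=[{"hand":0.085,"translation":[-0.033,-0.0225,0],"yaw":0},{"hand":0.085,"translation":[-0.033,-0.0225,0],"yaw":0},{"hand":0.085,"translation":[-0.033,-0.0225,0],"yaw":0},{"hand":0.085,"translation":[-0.033,-0.0225,0],"yaw":0},{"hand":0.085,"translation":[-0.033,-0.0225,0],"yaw":0},{"hand":0.085,"translation":[-0.033,-0.0225,0],"yaw":0},{"hand":0.085,"translation":[-0.033,-0.0225,0],"yaw":0},{"hand":0.085,"translation":[-0.029,-0.0225,0],"yaw":5}])

```text
t: 1.75
ee_pos: [0.5582, -0.0027, 0.3036]
ee_rot: [3.142, -0.0, 2.702]
contact_force: [0.2, 0.4, 1.4]
width: 0.0851
finger_force: 0.0
```

Call:
drive_tool(plan=[{"hand":0.085,"translation":[0,0,0],"yaw":0},{"hand":0.085,"translation":[0,0,0],"yaw":0}])

```text
t: 1.95
ee_pos: [0.5572, -0.0016, 0.3032]
ee_rot: [-3.141, -0.002, 2.704]
contact_force: [-0.1, 0.3, -0.5]
width: 0.0848
finger_force: 0.0
```

Run:
```python
from h import *
s=manip.state(); print({k:np.round(v,3).tolist() for k,v in s.items()})
im,c=grab('wrist'); cv2.imwrite('pics/w1.png',im); cv2.imwrite('pics/w1b.png',cv2.resize(im,(800,600)))
np.save('c1.npy',c,allow_pickle=True)
```

```text
{'t': 1.95, 'qpos': [-0.135, 0.341, -0.173, 1.058, 0.0, 0.303], 'joint_velocities': [0.031, -0.022, -0.023, 0.006, 0.002, -0.001], 'effort': [-1.163, -44.662, 26.996, -0.204, -0.07, 0.008], 'ee_pos': [0.557, -0.002, 0.303], 'ee_rot': [-3.141, -0.002, 2.704], 'contact_force': [-0.064, 0.309, -0.519], 'torque': [-0.046, 0.014, -0.004], 'finger_force': 0.0, 'width': 0.085}
```

View pics/w1b.png

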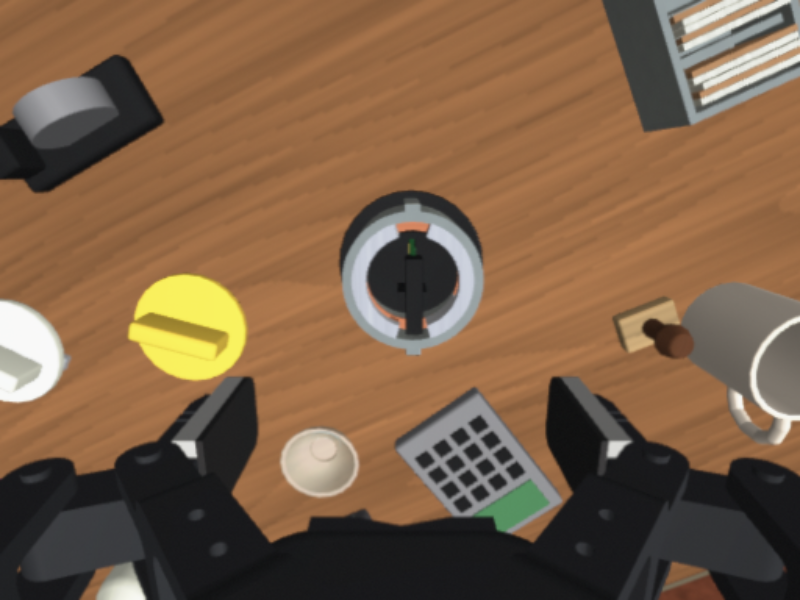

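The wrist view (800x600) has the logger's rim centred near (413,277), ribs at (412,203) and (413,352), and the header strip at about x 405-422, y 255-333. I'll extract these precisely.

Run:
```python
from h import *
im=cv2.imread('pics/w1.png'); c=np.load('c1.npy',allow_pickle=True).item()
k=512/800
def deg(a,b): d=b-a; return np.degrees(np.arctan2(d[1],d[0]))
g=cv2.cvtColor(im,cv2.COLOR_BGR2GRAY)
roi=np.zeros_like(g); cv2.circle(roi,(int(413*k),int(277*k)),52,1,-1)
hsv=cv2.cvtColor(im,cv2.COLOR_BGR2HSV)
m=((hsv[...,1]<60)&(g>110)&(roi>0)).astype(np.uint8)
n,l,st,ce=cv2.connectedComponentsWithStats(m); i=1+st[1:,4].argmax(); print(st[i])
cn=max(cv2.findContours((l==i).astype(np.uint8),0,1)[0],key=cv2.contourArea)
P=onz(c,cn.reshape(-1,2),.07)
# circle fit (robust) radius 45
from scipy.optimize import least_squares
r=least_squares(lambda p:np.hypot(P[:,0]-p[0],P[:,1]-p[1])-p[2],[.557,0,.045],loss='soft_l1',f_scale=.001).x
print('rim',r); rr=np.hypot(P[:,0]-r[0],P[:,1]-r[1])
for q in P[rr>.0475]: print('rib',np.round(q,4),np.degrees(np.arctan2(q[1]-r[1],q[0]-r[0])).round(1))
h=onz(c,np.array([[405,256],[421,256],[405,333],[421,333]])*k,.108); print(h.round(4),'centre',h.mean(0),deg(h[0],h[2]),deg(h[1],h[3]))
print('hdr size',np.linalg.norm(h[0]-h[2]),np.linalg.norm(h[0]-h[1]))
cv2.imwrite('pics/hdr.png',cv2.resize(np.hstack([np.clip(im[120:235,205:325].astype(int)*1,0,255).astype(np.uint8),np.clip(im[120:235,205:325].astype(int)*4,0,255).astype(np.uint8)]),None,fx=3.3,fy=3.3,interpolation=cv2.INTER_CUBIC))
```

```text
[ 219  130   91   97 3413]
rim [0.56322115 0.00261213 0.04465039]
rib [0.5172 0.0199 0.07  ] 159.5
rib [0.5176 0.0186 0.07  ] 160.7
rib [ 0.6054 -0.021   0.07  ] -29.3
rib [ 0.6059 -0.0201  0.07  ] -28.0
rib [ 0.6063 -0.0192  0.07  ] -26.8
rib [ 0.6067 -0.0182  0.07  ] -25.6
rib [ 0.6072 -0.0173  0.07  ] -24.4
rib [ 0.6076 -0.0164  0.07  ] -23.2
rib [ 0.608  -0.0154  0.07  ] -21.9
rib [ 0.6085 -0.0145  0.07  ] -20.7
rib [ 0.6089 -0.0136  0.07  ] -19.5
rib [0.5212 0.0264 0.07  ] 150.5
rib [0.52   0.0259 0.07  ] 151.7
rib [0.5196 0.025  0.07  ] 152.8
rib [0.5192 0.0242 0.07  ] 153.9
rib [0.5188 0.0233 0.07  ] 155.0
rib [0.5184 0.0224 0.07  ] 156.1
rib [0.518  0.0216 0.07  ] 157.3
rib [0.5176 0.0207 0.07  ] 158.4
[[ 0.5403  0.008   0.108 ]
 [ 0.544   0.0159  0.108 ]
 [ 0.5805 -0.0107  0.108 ]
 [ 0.5844 -0.0024  0.108 ]] centre [0.56229189 0.0027031  0.108     ] -24.901227857642425 -24.41076422916657
hdr size 0.044381781536354976 0.008747878829251413
```

View pics/hdr.png

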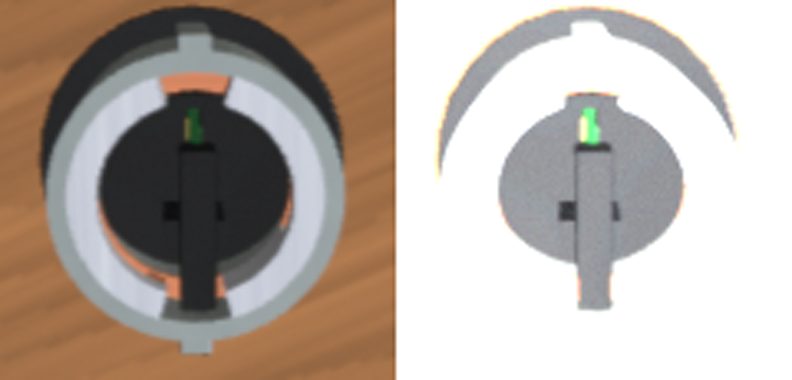

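Call:
drive_tool(plan=[{"hand":0.085,"translation":[-0.0035,0.0065,0.03],"yaw":-0.5},{"hand":0.085,"translation":[0,0,0.04],"yaw":0},{"hand":0.085,"translation":[0,0,0.04],"yaw":0},{"hand":0.05,"translation":[0,0,0.02],"yaw":0},{"hand":0.03,"translation":[0,0,0.02],"yaw":0},{"hand":0.03,"translation":[0,0,0],"yaw":0},{"hand":0.03,"translation":[0,0,0],"yaw":0},{"hand":0.03,"translation":[0,0,0],"yaw":0}], squeeze=40)

```text
t: 2.8
ee_pos: [0.5639, 0.0038, 0.1553]
ee_rot: [3.141, 0.002, 2.714]
contact_force: [0.4, -0.5, -0.2]
width: 0.03
finger_force: 0.0
```

Run:
```python
from h import *
s=manip.state(); print({k:np.round(v,4).tolist() for k,v in s.items() if k in('ee_pos','ee_rot','width','contact_force')})
im,c=grab('wrist'); cv2.imwrite('pics/w2.png',cv2.resize(im,(800,600)))
c=imaging.calibration('top')
px=np.array([[50,22],[248,25],[43,288],[245,288]])/6+[110,193]
q=onz(c,px,.06); print(q.round(4),q.mean(0)); d=q[0]-q[2]; e=q[0]-q[1]; print(np.linalg.norm(d),np.linalg.norm(q[1]-q[3]),np.linalg.norm(e),np.linalg.norm(q[2]-q[3]),np.degrees(np.arctan2(d[1],d[0])),np.degrees(np.arctan2(e[1],e[0])))
# same from first wrist picture: near edge corners
c1=np.load('c1.npy',allow_pickle=True).item(); print(onz(c1,np.array([[693,123]])*.64,.06))
```

```text
{'ee_pos': [0.5639, 0.0038, 0.1553], 'ee_rot': [3.141, 0.0019, 2.7143], 'contact_force': [0.4399, -0.4505, -0.2027], 'width': 0.03}
[[0.5461 0.273  0.06  ]
 [0.5438 0.1943 0.06  ]
 [0.4406 0.2733 0.06  ]
 [0.4393 0.194  0.06  ]] [0.49246181 0.23363503 0.06      ]
0.1055791631725859 0.1045492832153145 0.07874618850368417 0.07929090246077955 -0.12720325305860777 88.32293431953406
[[0.54762262 0.19801616 0.06      ]]
```

View pics/w2.png

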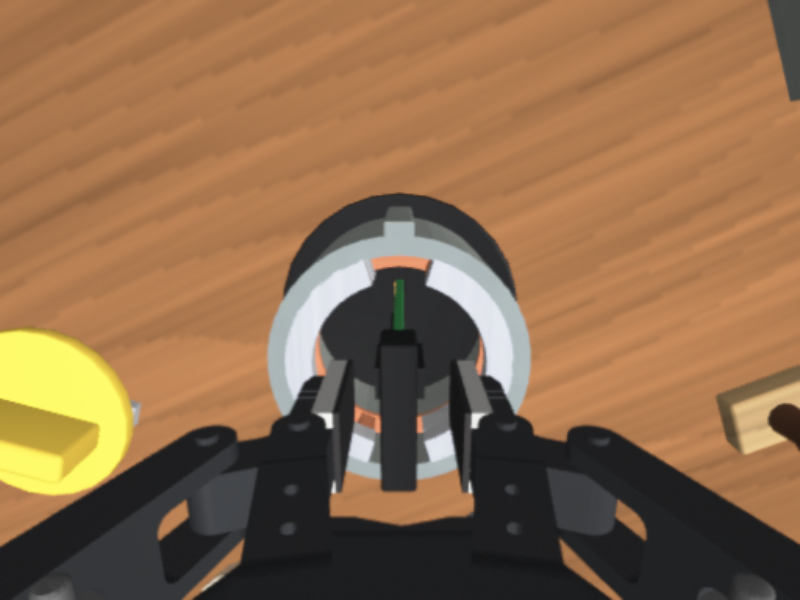

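The header sits centred between the pads, at x≈400 with the pads at 345 and 458. I'll close and lift.

Call:
drive_tool(plan=[{"hand":0.0,"translation":[0,0,0.002],"yaw":0},{"hand":0.0,"translation":[0,0,0],"yaw":0},{"hand":0.0,"translation":[0,0,0],"yaw":0},{"hand":0.0,"translation":[0,0,0],"yaw":0}], squeeze=40)

```text
t: 3.25
ee_pos: [0.5639, 0.0032, 0.1527]
ee_rot: [3.141, 0.002, 2.713]
contact_force: [0.1, -0.1, 5.4]
width: 0.0095
finger_force: 39.5
```

Call:
drive_tool(plan=[{"hand":0.0,"translation":[0,0,-0.005],"yaw":0},{"hand":0.0,"translation":[0,0,-0.01],"yaw":0},{"hand":0.0,"translation":[0,0,-0.015],"yaw":0},{"hand":0.0,"translation":[0,0,-0.02],"yaw":0},{"hand":0.0,"translation":[0,0,-0.02],"yaw":0},{"hand":0.0,"translation":[0,0,-0.02],"yaw":0},{"hand":0.0,"translation":[0,0,-0.02],"yaw":0},{"hand":0.0,"translation":[0,0,-0.01],"yaw":0}])

```text
t: 4.05
ee_pos: [0.5638, 0.0033, 0.2741]
ee_rot: [3.141, 0.002, 2.713]
contact_force: [-0.3, -0.0, -0.4]
width: 0.0093
finger_force: 39.0
```

Call:
drive_tool(plan=[{"hand":0.0,"translation":[0.017,0.0143,0],"yaw":0},{"hand":0.0,"translation":[0.027,0.0243,0],"yaw":0},{"hand":0.0,"translation":[0.027,0.0243,0],"yaw":0},{"hand":0.0,"translation":[0.027,0.0243,0],"yaw":0},{"hand":0.0,"translation":[0.027,0.0243,0],"yaw":0},{"hand":0.0,"translation":[0.027,0.0243,0],"yaw":0},{"hand":0.0,"translation":[0.027,0.0243,0],"yaw":0},{"hand":0.0,"translation":[0.01,0.01,0],"yaw":0}])

```text
t: 4.85
ee_pos: [0.4603, 0.2387, 0.2718]
ee_rot: [-3.141, -0.001, 2.716]
contact_force: [-0.3, -0.5, -0.5]
width: 0.0093
finger_force: 39.1
```

Call:
drive_tool(plan=[{"hand":0.0,"translation":[0,0,0],"yaw":8.2},{"hand":0.0,"translation":[0,0,0],"yaw":8.2},{"hand":0.0,"translation":[0,0,0],"yaw":8.2},{"hand":0.0,"translation":[0,0,0],"yaw":8.2},{"hand":0.0,"translation":[0,0,0],"yaw":8.2},{"hand":0.0,"translation":[0,0,0],"yaw":8.2},{"hand":0.0,"translation":[0,0,0],"yaw":8.2},{"hand":0.0,"translation":[0,0,0],"yaw":8.2}])

```text
t: 5.65
ee_pos: [0.4622, 0.236, 0.2717]
ee_rot: [-3.141, 0.001, 1.562]
contact_force: [0.5, -0.0, -0.5]
width: 0.0093
finger_force: 39.1
```

Call:
drive_tool(plan=[{"hand":0.0,"translation":[0,0,0],"yaw":0},{"hand":0.0,"translation":[0,0,0],"yaw":0}])

```text
t: 5.85
ee_pos: [0.4621, 0.2362, 0.2718]
ee_rot: [-3.141, 0.0, 1.571]
contact_force: [-0.1, 0.8, -0.5]
width: 0.0096
finger_force: 39.1
```

Run:
```python
from h import *
s=manip.state(); print({k:np.round(v,4).tolist() for k,v in s.items() if k in('ee_pos','ee_rot','width','contact_force')})
im,c=grab('wrist'); cv2.imwrite('pics/w3.png',cv2.resize(im,(800,600))); np.save('c3.npy',c,allow_pickle=True)
# expected rim of the pocket and board foot in this picture, 800-scale
print((proj(c,[[.463+a*.014,.2365+b*.034,.06] for a in(-1,1) for b in(-1,1)])/.64).round(0).tolist())
x,y,z=s['ee_pos']; print((proj(c,[[x,y-.022,z-.147],[x,y+.022,z-.147]])/.64).round(0).tolist())
```

```text
{'ee_pos': [0.4621, 0.2362, 0.2718], 'ee_rot': [-3.1413, 0.0003, 1.5707], 'contact_force': [-0.0713, 0.7637, -0.5117], 'width': 0.0096}
[[378.0, 338.0], [376.0, 225.0], [424.0, 338.0], [425.0, 225.0]]
[[399.0, 360.0], [399.0, 269.0]]
```

View pics/w3.png

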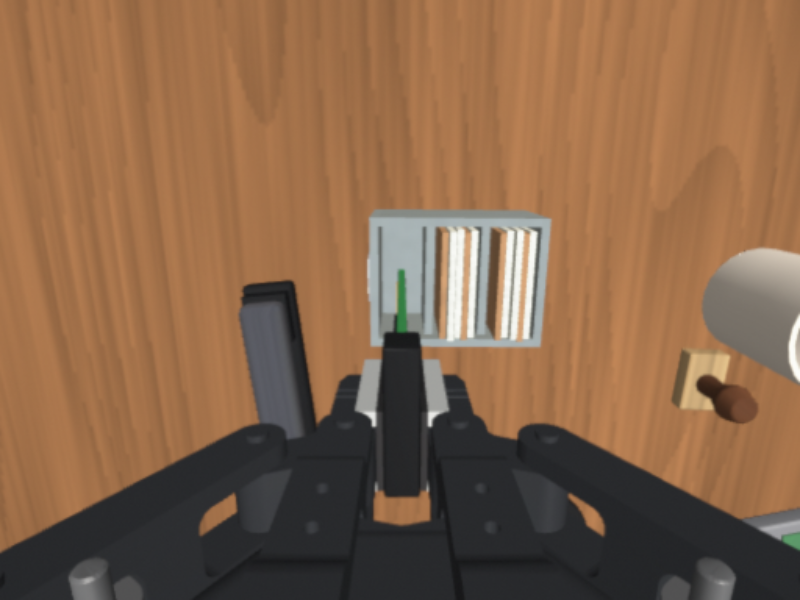

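The pocket rim is seen at x 378-426, y 225-338, as predicted, and the board's foot is over it. I'll lower it.

Call:
drive_tool(plan=[{"hand":0.0,"translation":[0,0,0.02],"yaw":0},{"hand":0.0,"translation":[0,0,0.025],"yaw":0},{"hand":0.0,"translation":[0,0,0.025],"yaw":0},{"hand":0.0,"translation":[0,0,0.025],"yaw":0},{"hand":0.0,"translation":[0,0,0.015],"yaw":0},{"hand":0.0,"translation":[0,0,0.008],"yaw":0},{"hand":0.0,"translation":[0,0,0],"yaw":0}])

```text
t: 6.6
ee_pos: [0.4615, 0.2363, 0.153]
ee_rot: [-3.14, 0.001, 1.569]
contact_force: [0.7, 0.8, -0.8]
width: 0.0089
finger_force: 39.1
```

Call:
drive_tool(plan=[{"hand":0.0,"translation":[0,0,0.002],"yaw":0},{"hand":0.0,"translation":[0,0,0.001],"yaw":0},{"hand":0.0,"translation":[0,0,0.001],"yaw":0},{"hand":0.0,"translation":[0,0,0],"yaw":0}])

```text
t: 7.0
ee_pos: [0.4622, 0.2367, 0.1503]
ee_rot: [3.141, -0.0, 1.568]
contact_force: [-0.1, -0.1, -0.2]
width: 0.0094
finger_force: 39.1
```

Call:
drive_tool(plan=[{"hand":0.0,"translation":[0,0,0.001],"yaw":0},{"hand":0.0,"translation":[0,0,0],"yaw":0}])

```text
t: 7.2
ee_pos: [0.4626, 0.2368, 0.1497]
ee_rot: [3.14, -0.0, 1.568]
contact_force: [-0.7, 0.7, 4.1]
width: 0.0095
finger_force: 39.8
```

Call:
drive_tool(plan=[{"hand":0.0,"translation":[0,0,0.0005],"yaw":0},{"hand":0.0,"translation":[0,0,0],"yaw":0}])

```text
t: 7.4
ee_pos: [0.4627, 0.2368, 0.1497]
ee_rot: [3.14, -0.001, 1.568]
contact_force: [-1.3, -1.0, 9.2]
width: 0.0093
finger_force: 40.3
```

Call:
drive_tool(plan=[{"hand":0.0,"translation":[0,0,-0.0005],"yaw":0},{"hand":0.014,"translation":[0,0,0],"yaw":0},{"hand":0.02,"translation":[0,0,0],"yaw":0},{"hand":0.03,"translation":[0,0,0],"yaw":0},{"hand":0.04,"translation":[0,0,0],"yaw":0},{"hand":0.055,"translation":[0,0,0],"yaw":0},{"hand":0.07,"translation":[0,0,0],"yaw":0},{"hand":0.085,"translation":[0,0,0],"yaw":0}])

```text
t: 8.2
ee_pos: [0.462, 0.2366, 0.1488]
ee_rot: [-3.141, 0.0, 1.568]
contact_force: [0.3, 0.2, -0.5]
width: 0.0815
finger_force: 0.0
```

Call:
drive_tool(plan=[{"hand":0.085,"translation":[0,0,0],"yaw":0},{"hand":0.085,"translation":[0,0,-0.01],"yaw":0},{"hand":0.085,"translation":[0,0,-0.03],"yaw":0},{"hand":0.085,"translation":[0,0,-0.03],"yaw":0},{"hand":0.085,"translation":[0,0,-0.03],"yaw":0},{"hand":0.085,"translation":[0,0,-0.03],"yaw":0},{"hand":0.085,"translation":[0,0,-0.02],"yaw":0}])

```text
t: 8.9
ee_pos: [0.4625, 0.2368, 0.302]
ee_rot: [3.139, -0.001, 1.568]
contact_force: [0.6, 0.6, -0.1]
width: 0.085
finger_force: 0.0
```

Run:
```python
from h import *
s=manip.state(); print({k:np.round(v,4).tolist() for k,v in s.items() if k in('ee_pos','ee_rot','width','contact_force')})
im,c=grab('wrist'); cv2.imwrite('pics/w4.png',im)
sd,_=grab('side'); a=cv2.resize(sd[125:205,150:260],(440,320),interpolation=cv2.INTER_CUBIC); b=im[100:384,176:336]; b=cv2.resize(b,(180,320))
cv2.imwrite('pics/c4.png',cv2.hconcat([a,b]))
```

```text
{'ee_pos': [0.4625, 0.2368, 0.302], 'ee_rot': [3.1386, -0.0011, 1.5684], 'contact_force': [0.5651, 0.5598, -0.1361], 'width': 0.085}
```

View pics/c4.png

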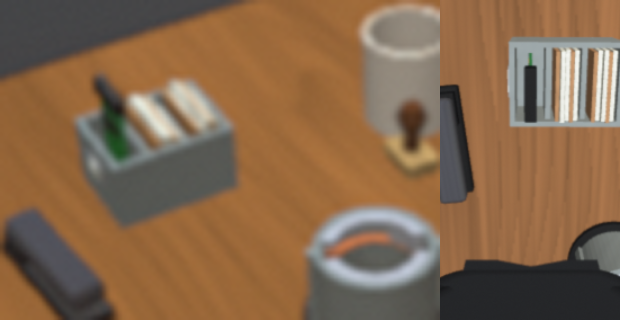

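The board stands upright in the free pocket; in the crop's wrist view it is at (530,93). Next is the lid.

Call:
drive_tool(plan=[{"hand":0.085,"translation":[-0.02,0.0018,0],"yaw":0},{"hand":0.085,"translation":[-0.038,0.0018,0],"yaw":0},{"hand":0.085,"translation":[-0.038,0.0018,0],"yaw":0},{"hand":0.085,"translation":[-0.038,0.0018,0],"yaw":0},{"hand":0.085,"translation":[-0.038,0.0018,0],"yaw":0},{"hand":0.085,"translation":[-0.038,0.0018,0],"yaw":0},{"hand":0.085,"translation":[-0.038,0.0018,0],"yaw":0},{"hand":0.085,"translation":[-0.038,0.0018,0],"yaw":0}])

```text
t: 9.8
ee_pos: [0.4751, -0.0509, 0.2983]
ee_rot: [-3.141, -0.0, 1.568]
contact_force: [-0.2, 0.7, -0.4]
width: 0.0852
finger_force: 0.0
```

Call:
drive_tool(plan=[{"hand":0.085,"translation":[-0.038,0.0018,0],"yaw":0},{"hand":0.085,"translation":[-0.038,0.0018,0],"yaw":0},{"hand":0.085,"translation":[-0.038,0.0018,0],"yaw":0},{"hand":0.085,"translation":[-0.038,0.0018,0],"yaw":0},{"hand":0.085,"translation":[-0.038,0.0018,0],"yaw":0},{"hand":0.085,"translation":[-0.038,0.0018,0],"yaw":0},{"hand":0.085,"translation":[-0.029,0.0018,0],"yaw":0},{"hand":0.085,"translation":[0,0,0],"yaw":-7.6}])

```text
t: 10.6
ee_pos: [0.4873, -0.31, 0.2977]
ee_rot: [-3.141, 0.001, 1.7]
contact_force: [0.5, 0.3, 1.0]
width: 0.085
finger_force: 0.0
```

Call:
drive_tool(plan=[{"hand":0.085,"translation":[0,0,0],"yaw":-8.5},{"hand":0.085,"translation":[0,0,0],"yaw":-8.5},{"hand":0.085,"translation":[0,0,0],"yaw":-8.5},{"hand":0.085,"translation":[0,0,0],"yaw":-8.5},{"hand":0.085,"translation":[0,0,0],"yaw":-8.5},{"hand":0.085,"translation":[0,0,0],"yaw":-8.5},{"hand":0.085,"translation":[0,0,0],"yaw":-8.5},{"hand":0.085,"translation":[0,0,0],"yaw":-8.5}])

```text
t: 11.4
ee_pos: [0.4873, -0.3062, 0.2979]
ee_rot: [3.141, -0.001, 2.894]
contact_force: [-0.3, 0.0, -0.8]
width: 0.0852
finger_force: 0.0
```

Call:
drive_tool(plan=[{"hand":0.085,"translation":[0,0,0],"yaw":-8.5},{"hand":0.085,"translation":[0,0,0],"yaw":-8.5},{"hand":0.085,"translation":[0,0,0],"yaw":-8.5},{"hand":0.085,"translation":[0,0,0],"yaw":-8.5},{"hand":0.085,"translation":[0,0,0],"yaw":-8.5},{"hand":0.085,"translation":[0,0,0],"yaw":-8.5},{"hand":0.085,"translation":[0,0,0],"yaw":-2},{"hand":0.085,"translation":[0,0,0],"yaw":0}])

```text
t: 12.2
ee_pos: [0.4873, -0.3062, 0.298]
ee_rot: [3.14, -0.0, -2.471]
contact_force: [0.7, -0.5, 0.3]
width: 0.0851
finger_force: 0.0
```

Run:
```python
from h import *
s=manip.state(); print({k:np.round(v,4).tolist() for k,v in s.items() if k in('qpos','ee_pos','ee_rot','width','contact_force')})
im,c=grab('wrist'); cv2.imwrite('pics/w5.png',cv2.resize(im,(800,600))); cv2.imwrite('pics/w5r.png',im); np.save('c5.npy',c,allow_pickle=True)
hsv=cv2.cvtColor(im,cv2.COLOR_BGR2HSV); m=((hsv[...,1]<45)&(hsv[...,2]>150)).astype(np.uint8)
n,l,st,ce=cv2.connectedComponentsWithStats(m)
for i in range(1,n):
    if st[i,4]>800: print(st[i],ce[i],onz(c,ce[i],.026))
```

```text
{'qpos': [-0.6892, 0.3781, -0.1318, 1.0623, -0.0, -1.3602], 'ee_pos': [0.4873, -0.3062, 0.298], 'ee_rot': [3.1402, -0.0003, -2.4706], 'contact_force': [0.6991, -0.4837, 0.3449], 'width': 0.0851}
[   0    0   59  106 3045] [19.80065681 36.1270936 ] [[ 0.52908094 -0.58005054  0.026     ]]
[   1    0  107  157 2882] [53.52741152 75.73386537] [[ 0.54112904 -0.5339103   0.026     ]]
[ 218  133   75   74 4320] [255.02291667 169.79444444] [[ 0.48888646 -0.30892583  0.026     ]]
```

View pics/w5.png

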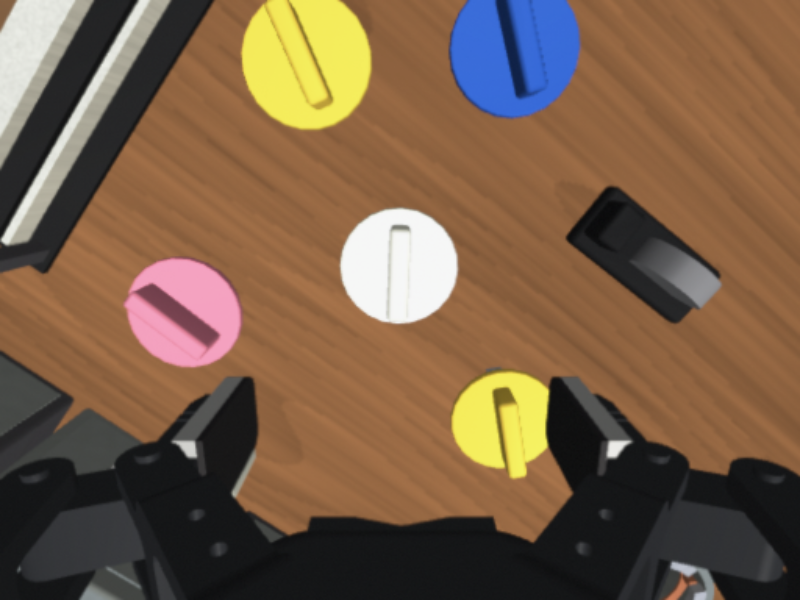

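The white lid is centred at (399,266) with its bar nearly vertical, top face from (400,228) to (398,318). I'll compute the bar angle.

Run:
```python
from h import *
im=cv2.imread('pics/w5r.png'); c=np.load('c5.npy',allow_pickle=True).item()
hsv=cv2.cvtColor(im,cv2.COLOR_BGR2HSV); m=((hsv[...,1]<45)&(hsv[...,2]>150)).astype(np.uint8)
z=np.zeros_like(m); z[128:212,212:298]=m[128:212,212:298]
cn=max(cv2.findContours(z,0,1)[0],key=cv2.contourArea); P=onz(c,cv2.convexHull(cn).reshape(-1,2),.026)
print('flange',cv2.minEnclosingCircle(P[:,:2].astype(np.float32)),cv2.fitEllipse(P[:,:2].astype(np.float32)))
g=cv2.GaussianBlur(cv2.cvtColor(im,cv2.COLOR_BGR2GRAY),(0,0),.8).astype(float)
L=[];R=[]
for y in range(152,198):
    r=g[y,240:270]; L.append([240+4+np.argmin(r[4:14]),y]); R.append([240+14+np.argmin(r[14:26]),y])
for n,e in(('L',L),('R',R)):
    q=onz(c,e,.056); v=cv2.fitLine(q[:,:2].astype(np.float32),cv2.DIST_HUBER,0,.001,.001).ravel(); print(n,np.degrees(np.arctan2(v[1],v[0])),v[2:])
q=onz(c,np.array([[391,228],[410,228],[388,318],[409,320]])*.64,.056); print(q,q.mean(0)); 
for a,b in((0,2),(1,3)): d=q[b]-q[a]; print(np.degrees(np.arctan2(d[1],d[0])),np.linalg.norm(d))
```

```text
flange ((0.48978567123413086, -0.30835944414138794), 0.04180070757865906) ((0.4896959364414215, -0.3082510232925415), (0.08292249590158463, 0.08311727643013), 87.07278442382812)
L 36.44152 [ 0.4933821  -0.31352726]
R 36.109898 [ 0.4822009  -0.30596194]
[[ 0.46839839 -0.33107289  0.056     ]
 [ 0.46089715 -0.32164899  0.056     ]
 [ 0.51651539 -0.29573104  0.056     ]
 [ 0.50889767 -0.28391778  0.056     ]] [ 0.48867715 -0.30809268  0.056     ]
36.297214058690145 0.05970168829336355
38.16941535313086 0.061054849496942246
```

Call:
drive_tool(plan=[{"hand":0.04,"translation":[-0.0004,-0.003,0.02],"yaw":1.4},{"hand":0.04,"translation":[0,0,0.04],"yaw":0},{"hand":0.04,"translation":[0,0,0.04],"yaw":0},{"hand":0.04,"translation":[0,0,0.03],"yaw":0},{"hand":0.04,"translation":[0,0,0.03],"yaw":0},{"hand":0.04,"translation":[0,0,0.02],"yaw":0},{"hand":0.04,"translation":[0,0,0.01],"yaw":0},{"hand":0.03,"translation":[0,0,0],"yaw":0}], squeeze=80)

```text
t: 13.05
ee_pos: [0.489, -0.3079, 0.1074]
ee_rot: [3.139, -0.001, -2.495]
contact_force: [0.2, -0.7, 0.4]
width: 0.0299
finger_force: 0.0
```

Call:
drive_tool(plan=[{"hand":0.02,"translation":[0,0,0.004],"yaw":0},{"hand":0.0,"translation":[0,0,0],"yaw":0},{"hand":0.0,"translation":[0,0,0],"yaw":0},{"hand":0.0,"translation":[0,0,0],"yaw":0},{"hand":0.0,"translation":[0,0,0],"yaw":0}])

```text
t: 13.55
ee_pos: [0.4902, -0.3088, 0.1056]
ee_rot: [-3.14, 0.0, -2.495]
contact_force: [-0.4, 0.5, 2.7]
width: 0.0126
finger_force: 79.3
```

Call:
drive_tool(plan=[{"hand":0.0,"translation":[0,0,-0.005],"yaw":0},{"hand":0.0,"translation":[0,0,-0.015],"yaw":0},{"hand":0.0,"translation":[0,0,-0.02],"yaw":0},{"hand":0.0,"translation":[0,0,-0.03],"yaw":0},{"hand":0.0,"translation":[0,0,-0.03],"yaw":0},{"hand":0.0,"translation":[0,0,-0.02],"yaw":0}])

```text
t: 14.15
ee_pos: [0.4903, -0.3089, 0.2273]
ee_rot: [-3.14, 0.0, -2.495]
contact_force: [0.4, -1.0, -1.1]
width: 0.0124
finger_force: 79.0
```

Call:
drive_tool(plan=[{"hand":0.0,"translation":[0,0,0],"yaw":5},{"hand":0.0,"translation":[0,0,0],"yaw":8.1},{"hand":0.0,"translation":[0,0,0],"yaw":8.1},{"hand":0.0,"translation":[0,0,0],"yaw":8.1},{"hand":0.0,"translation":[0,0,0],"yaw":8.1},{"hand":0.0,"translation":[0,0,0],"yaw":8.1},{"hand":0.0,"translation":[0,0,0],"yaw":8.1},{"hand":0.0,"translation":[0,0,0],"yaw":8.1}])

```text
t: 14.95
ee_pos: [0.4897, -0.3085, 0.225]
ee_rot: [3.142, -0.0, 2.706]
contact_force: [-0.2, 0.3, -0.1]
width: 0.0123
finger_force: 78.9
```

Call:
drive_tool(plan=[{"hand":0.0,"translation":[0.004,0.02,0],"yaw":0},{"hand":0.0,"translation":[0.0079,0.0391,0],"yaw":0},{"hand":0.0,"translation":[0.0079,0.0391,0],"yaw":0},{"hand":0.0,"translation":[0.0079,0.0391,0],"yaw":0},{"hand":0.0,"translation":[0.0079,0.0391,0],"yaw":0},{"hand":0.0,"translation":[0.0079,0.0391,0],"yaw":0},{"hand":0.0,"translation":[0.0079,0.0391,0],"yaw":0},{"hand":0.0,"translation":[0.0079,0.0391,0],"yaw":0}])

```text
t: 15.75
ee_pos: [0.5585, -0.0153, 0.2252]
ee_rot: [-3.142, 0.0, 2.711]
contact_force: [0.9, -0.5, -1.7]
width: 0.0125
finger_force: 78.8
```

Call:
drive_tool(plan=[{"hand":0.0,"translation":[0.0039,0.019,0],"yaw":0},{"hand":0.0,"translation":[0,0,0],"yaw":0},{"hand":0.0,"translation":[0,0,0],"yaw":0}])

```text
t: 16.05
ee_pos: [0.5626, 0.0021, 0.2249]
ee_rot: [-3.141, -0.0, 2.712]
contact_force: [-0.3, 0.1, -1.6]
width: 0.0126
finger_force: 78.8
```

Run:
```python
from h import *
s=manip.state(); print({k:np.round(v,4).tolist() for k,v in s.items() if k in('qpos','ee_pos','ee_rot','width','contact_force','torque')})
im,c=grab('wrist'); cv2.imwrite('pics/w6r.png',im); np.save('c6.npy',c,allow_pickle=True); cv2.imwrite('pics/w6.png',cv2.resize(im,(800,600)))
sd,cs=grab('side'); cv2.imwrite('pics/s6.png',sd)
tp,ct=grab('top'); cv2.imwrite('pics/t6.png',tp)
```

```text
{'qpos': [-0.1272, 0.4132, -0.2768, 0.8811, -0.0006, 0.302], 'ee_pos': [0.5626, 0.0021, 0.2249], 'ee_rot': [-3.1409, -0.0, 2.7124], 'contact_force': [-0.2514, 0.1264, -1.5945], 'torque': [-0.0175, 0.0457, -0.0184], 'width': 0.0126}
```

View pics/w6.png

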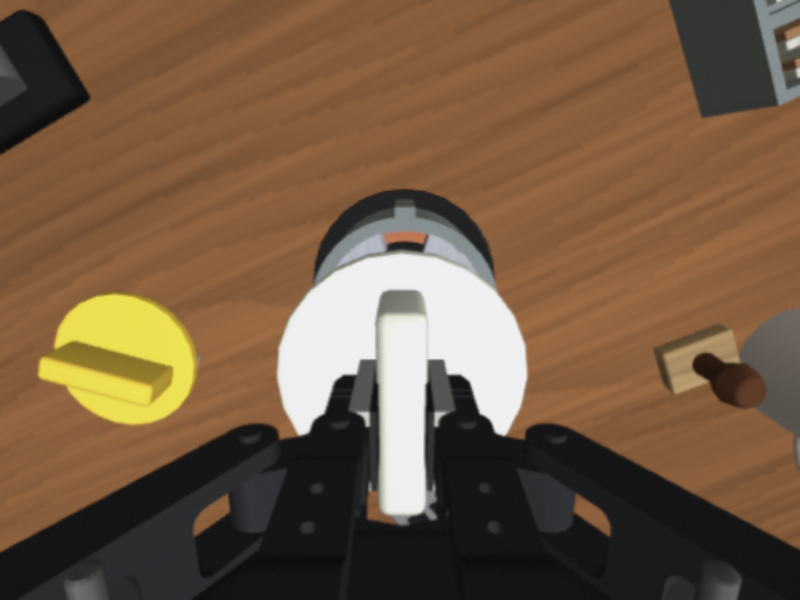

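The lid hangs centred at (402,370) above the logger, whose near rib shows at (404,207), in line with the bar. I'll check the lid's position in the hand.

Run:
```python
from h import *
from scipy.optimize import least_squares
im=cv2.imread('pics/w6r.png'); c=np.load('c6.npy',allow_pickle=True).item()
hsv=cv2.cvtColor(im,cv2.COLOR_BGR2HSV); g=hsv[...,2]
m=((hsv[...,1]<35)&(g>205)).astype(np.uint8); m[:155]=0
n,l,st,ce=cv2.connectedComponentsWithStats(m); i=1+st[1:,4].argmax(); print(st[i])
# outline: left and right extremes per row, top rows
E=[]
for y in range(162,262):
    x=np.where(l[y]==i)[0]
    if len(x): E+=[[x[0]-.5,y],[x[-1]+.5,y]]
E=np.array(E); P=onz(c,E,.145)
r=least_squares(lambda p:np.hypot(P[:,0]-p[0],P[:,1]-p[1])-.042,[.5626,.002],loss='soft_l1',f_scale=.001); print(r.x,np.abs(r.fun).mean())
r=least_squares(lambda p:np.hypot(P[:,0]-p[0],P[:,1]-p[1])-p[2],[.5626,.002,.042],loss='soft_l1',f_scale=.001); print(r.x)
# logger rib centre in this view
print(onz(c,np.array([[404,203]])*.64,.07), 'expected rib end', np.array([.5632,.0027])+.05*np.array([np.cos(np.radians(155.4)),np.sin(np.radians(155.4))]))
```

```text
[  178   162   159   167 13057]
[0.56471555 0.00077503] 0.0005730396530412203
[0.56341278 0.00132889 0.04098431]
[[0.51717782 0.02355115 0.07      ]] expected rib end [0.51773819 0.02351404]
```

Call:
drive_tool(plan=[{"hand":0.0,"translation":[0.001,0.001,0.01],"yaw":0},{"hand":0.0,"translation":[0,0,0.02],"yaw":0},{"hand":0.0,"translation":[0,0,0.014],"yaw":0},{"hand":0.0,"translation":[0,0,0.004],"yaw":0},{"hand":0.0,"translation":[0,0,0.003],"yaw":0},{"hand":0.0,"translation":[0,0,0.002],"yaw":0}])

```text
t: 16.8
ee_pos: [0.5625, 0.003, 0.172]
ee_rot: [3.141, 0.0, 2.711]
contact_force: [0.7, 0.0, -0.3]
width: 0.0125
finger_force: 78.8
```

Call:
drive_tool(plan=[{"hand":0.0,"translation":[0,0,0.002],"yaw":0},{"hand":0.0,"translation":[0,0,0.002],"yaw":0},{"hand":0.0,"translation":[0,0,0.001],"yaw":0}])

```text
t: 17.1
ee_pos: [0.5625, 0.0033, 0.1671]
ee_rot: [3.141, 0.0, 2.712]
contact_force: [-0.1, -0.1, -0.7]
width: 0.0124
finger_force: 78.8
```

Free so far, so I'll continue down to the seat at about 0.157.

Call:
drive_tool(plan=[{"hand":0.0,"translation":[0,0,0.002],"yaw":0},{"hand":0.0,"translation":[0,0,0.002],"yaw":0},{"hand":0.0,"translation":[0,0,0.002],"yaw":0},{"hand":0.0,"translation":[0,0,0.001],"yaw":0},{"hand":0.0,"translation":[0,0,0],"yaw":0}])

```text
t: 17.6
ee_pos: [0.5622, 0.0033, 0.1597]
ee_rot: [-3.142, -0.0, 2.711]
contact_force: [-0.6, -0.1, -1.0]
width: 0.0123
finger_force: 78.8
```

Call:
drive_tool(plan=[{"hand":0.0,"translation":[0,0,0.001],"yaw":0},{"hand":0.0,"translation":[0,0,0.001],"yaw":0},{"hand":0.0,"translation":[0,0,0],"yaw":0}])

```text
t: 17.9
ee_pos: [0.5622, 0.0033, 0.1578]
ee_rot: [-3.142, -0.0, 2.711]
contact_force: [-0.2, -0.6, -0.2]
width: 0.0124
finger_force: 78.8
```

Call:
drive_tool(plan=[{"hand":0.0,"translation":[0,0,0.001],"yaw":0},{"hand":0.0,"translation":[0,0,0.0005],"yaw":0},{"hand":0.0,"translation":[0,0,0],"yaw":0}])

```text
t: 18.2
ee_pos: [0.5623, 0.0034, 0.1576]
ee_rot: [3.142, 0.001, 2.712]
contact_force: [-2.1, 0.5, 8.2]
width: 0.0121
finger_force: 80.4
```

Call:
drive_tool(plan=[{"hand":0.0,"translation":[0,0,0.0005],"yaw":0},{"hand":0.0,"translation":[0,0,0],"yaw":0}])

```text
t: 18.4
ee_pos: [0.5623, 0.0033, 0.1575]
ee_rot: [3.141, 0.001, 2.712]
contact_force: [-4.1, 1.0, 12.6]
width: 0.013
finger_force: 80.9
```

Seated: the height matches and there is contact. I'll unload slightly, grip harder and turn clockwise.

Call:
drive_tool(plan=[{"hand":0.0,"translation":[0,0,-0.0008],"yaw":0},{"hand":0.0,"translation":[0,0,0],"yaw":0},{"hand":0.0,"translation":[0,0,0],"yaw":4},{"hand":0.0,"translation":[0,0,0],"yaw":4},{"hand":0.0,"translation":[0,0,0],"yaw":4},{"hand":0.0,"translation":[0,0,0],"yaw":4},{"hand":0.0,"translation":[0,0,0],"yaw":4},{"hand":0.0,"translation":[0,0,0],"yaw":0}], squeeze=110)

```text
t: 19.2
ee_pos: [0.5631, 0.003, 0.1577]
ee_rot: [3.141, 0.002, 2.361]
contact_force: [-0.6, -1.4, 6.5]
width: 0.0118
finger_force: 108.4
```

Run:
```python
from h import *
s=manip.state(); print({k:np.round(v,4).tolist() for k,v in s.items() if k in('ee_pos','ee_rot','width','contact_force','torque','finger_force')})
```

```text
{'ee_pos': [0.5631, 0.003, 0.1577], 'ee_rot': [3.1409, 0.002, 2.3612], 'contact_force': [-0.6284, -1.3586, 6.5151], 'torque': [-0.1241, 0.3763, -0.0606], 'finger_force': 108.3543, 'width': 0.0118}
```

Call:
drive_tool(plan=[{"hand":0.0,"translation":[0,0,0],"yaw":4},{"hand":0.0,"translation":[0,0,0],"yaw":4},{"hand":0.0,"translation":[0,0,0],"yaw":4},{"hand":0.0,"translation":[0,0,0],"yaw":4},{"hand":0.0,"translation":[0,0,0],"yaw":4},{"hand":0.0,"translation":[0,0,0],"yaw":4},{"hand":0.0,"translation":[0,0,0],"yaw":1},{"hand":0.0,"translation":[0,0,0],"yaw":0}])

```text
t: 20.0
ee_pos: [0.5628, 0.0028, 0.1577]
ee_rot: [3.141, 0.002, 1.926]
contact_force: [-1.4, -1.7, 8.0]
width: 0.0117
finger_force: 108.5
```

Run:
```python
from h import *
s=manip.state(); print({k:np.round(v,4).tolist() for k,v in s.items() if k in('ee_pos','ee_rot','width','contact_force','torque','finger_force')})
im,c=grab('wrist'); t,ct=grab('top'); sd,cs=grab('side'); tr=t[150:235,190:275]; sr=sd[140:220,200:280]
a=cv2.resize(im,(512,384)); cv2.imwrite('pics/f.png',cv2.hconcat([a,cv2.vconcat([cv2.resize(tr,(192,192)),cv2.resize(sr,(192,192))])]))
```

```text
{'ee_pos': [0.5628, 0.0028, 0.1577], 'ee_rot': [3.1408, 0.0017, 1.9261], 'contact_force': [-1.4492, -1.7482, 8.0396], 'torque': [-0.2486, 0.5798, 0.151], 'finger_force': 108.4767, 'width': 0.0117}
```

View pics/f.png

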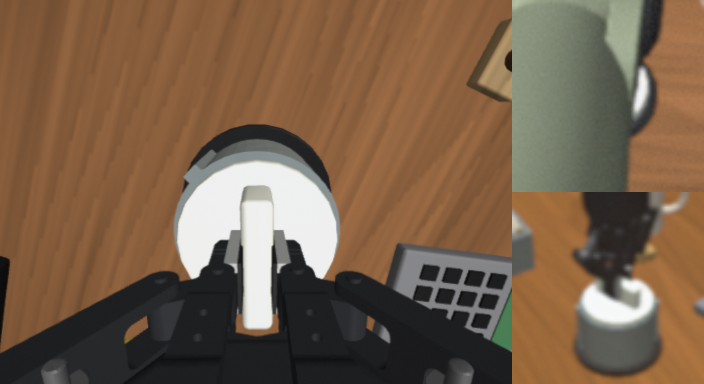

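The lid lies flush on the rim with its bar still aligned in the pads. The rib at (200,165) shows it turned 45° (155.4° to 110.4°), and the 0.15 N m torque matches the spring. I'll hand it in.

```bash
python3 -c "
from cell import job; print(job.sign_off())"
```

```text
the job is handed in; nothing more can be done
None
```

The job is handed in at about 20 s: the board stands header-up in the free pocket, and the lid is seated, turned 45° clockwise and still gripped (0.15 N m of spring torque felt); I viewed 11 pictures, one over the limit of 10.

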